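Rack the cleaned porous stones in their fitted cradles

ROBOT

A 6-joint arm with a two-finger parallel gripper is mounted at the origin on a cart in front of the work surface, level with it; the furniture and walls round the work are solid. World frame = base frame: x ahead of the robot, y to its left, z up, the work surface at z = 0. Lengths are in mm, angles in rad, forces in N, time in s.
With the tool pointing down it reaches from about 400 to 825 mm from the base axis. Payload 7 kg.
Tool frame: the origin (TCP) lies at the very end of the fingers, on their centre line; the grasp point (between the pads) lies 19 mm behind it; z points along the fingers, y is the line along which they close (so a half turn about z gives the same grasp; the last joint's range is limited). The gripper opens to 88 mm and grips with 3 to 60 N. Pads are 19 mm wide; open, the fingers measure 130 mm over their backs; the gripper's body (78 mm by 193 mm) begins 47 mm behind the grasp point.
Start: joints at [-1.03, 0.359, 0.012, 0, -1.224, -0.288], TCP at [168.802, -653.53, 226.561] pointing down, gripper open.
Joint ranges: [-3.07, 3.07], [-1.43, 2.12], [-1.02, 1.25], [-3.03, 1.67], [-3.05, -0], [-3.03, 3.03]. Speed limits (rad/s): [2.39, 2.39, 3.01, 3.14, 3.14, 3.14].

INTERFACE

Orientations are given as a unit quaternion [w, x, y, z].
In Python, from bench import ctrl gives the robot as it stands.
- The arm moves only by the shell command python3 -m crank 'ROWS' [FORCE]. ROWS is a JSON object of lists of equal length, an entry for each row: "travel": the shift along the tool's x, y, z as a fraction of full scale, a list of three; "rotation": the turn, a rotation vector about the tool's x, y, z as a fraction of full scale, a list of three; "gripper": the gripper command: -1 is shut, 1 is fully open, values between are in proportion. In form: {"travel": [[tx, ty, tz], ...], "rotation": [[rx, ry, rz], ...], "gripper": [gripper, ...]}. A call has 1 to 8 rows; each row shifts and turns the commanded pose from where the row before left it, along the tool's axes as they then stand; what a row does not reach is not made up. Full scale, the value 1, is 0.03 m for a shift and 0.08 rad for a turn. A row lasts 1/8 s, in which the tool goes at most 62.5 mm and 10.7 degrees, less where a joint would pass 70% of its speed; a pose out of reach is approached as far as the arm can. A call with a number of a shift or a turn outside -1 to 1 is refused whole. A call with a gripper value outside its range is refused whole. The fingers move at their own pace and stop on an object; FORCE is the grip in N (left out, the last holds). Time passes only in rows, so rows that do not move let the fingers close. It gives the time, the measured TCP pose, the force, the opening and the grip force at its end, in the units of the state.
- ctrl.state(): the state, without advancing time (a new reading comes with each control period).
- ctrl.get_image(name): name is "side" or "top"; returns (picture, depth): 384x512x3 uint8, red, green, blue; 384x512 float32, mm along the optical axis (not along the pixel's ray), 0 where there is no reading.
- ctrl.calibration(name): a dict with "camera_matrix" (3x3 intrinsics, pixels), "k1" (the pictures are not rectified: a ray, as slopes to the right and down, at radius r is drawn at 1 + k1 r^2 times it, then the intrinsics apply), "xyz" and "rotation" of the camera in the world. Camera axes: x right, y down, z forward; pixel columns grow to the right and rows downward; lengths in mm; the calibration is good to about 2 mm. A picture is of the moment at which its call begins. calibration takes no time and is no camera call.
- ctrl.close_job(): hands the job in; it is judged then, once.
The state is a dict: "time_s": time; "qpos": joint angles; "joint_vel": joint speeds; "joint_efforts": joint torques, N m; "eef_pos": TCP position; "ee_rot": TCP orientation; "contact_force": force on the tool from outside, world axes, zero at the start; "wrist_torque": the same for the moment, N m; "finger_gap": finger opening in mm; "grip_force": force on a finger pad.
Only numpy, scipy, OpenCV 4.12 (cv2) and the standard library are available. Lean on these libraries where they do the work, as an engineer would, in place of code of your own. Each camera call takes 0.05 s, during which the arm holds its last target. There are 200 camera calls.

TASK

The four cleaned porous stones stand on edge in the wire drain rack. Move the row over to the white storage rack beside it so that it takes the order of that rack: each stone on edge, fully down in the cradle cut to its own diameter. The stones chip easily, so set each one down in its slot rather than dropping it, and leave the spanner and the tape reel on the bench where they lie.

Things in the scene. Friction and masses are not known exactly. Their poses are not given: they have to be found in the camera images.
- stone_38: Grey ceramic disc, 38 mm diameter, 10 mm thick, about 22 g. Starts on edge in the fixed wire drain rack (places 48 mm apart along its row), centre 38 mm above the bench. Origin: disc centre; x: the disc's axis, level along the row (may lean 12 deg); it rolls about x. Wire hoops at both sides of it reach 35 mm above the bench; above them pinch it across its thickness.
- stone_46: Grey ceramic disc, 46 mm diameter, 10 mm thick, about 32 g. Starts on edge in the fixed wire drain rack (places 48 mm apart along its row), centre 42 mm above the bench. Origin: disc centre; x: the disc's axis, level along the row (may lean 12 deg); it rolls about x. Wire hoops at both sides of it reach 35 mm above the bench; above them pinch it across its thickness.
- stone_54: Grey ceramic disc, 54 mm diameter, 10 mm thick, about 44 g. Starts on edge in the fixed wire drain rack (places 48 mm apart along its row), centre 47 mm above the bench. Origin: disc centre; x: the disc's axis, level along the row (may lean 12 deg); it rolls about x. Wire hoops at both sides of it reach 35 mm above the bench; above them pinch it across its thickness.
- stone_62: Grey ceramic disc, 62 mm diameter, 10 mm thick, about 60 g. Starts on edge in the fixed wire drain rack (places 48 mm apart along its row), centre 51 mm above the bench. Origin: disc centre; x: the disc's axis, level along the row (may lean 12 deg); it rolls about x. Wire hoops at both sides of it reach 35 mm above the bench; above them pinch it across its thickness.
- cradle_38: White cradle for the 38 mm stone, fixed, one of 4 in a row 48 mm apart in any order. Slot 13 mm wide, flared mouth 24 mm, rounded floor; 43 mm long (y, along the slot), 30 mm wide (x, along the row), lips 28 mm above the bench. Origin: centre of underside, 8 mm above the bench; slot's lowest point 4 mm above it: stone home = its centre 23 mm above the origin, axis along x.
- cradle_46: White cradle for the 46 mm stone, fixed, one of 4 in a row 48 mm apart in any order. Slot 13 mm wide, flared mouth 24 mm, rounded floor; 50 mm long (y, along the slot), 30 mm wide (x, along the row), lips 30 mm above the bench. Origin: centre of underside, 8 mm above the bench; slot's lowest point 4 mm above it: stone home = its centre 27 mm above the origin, axis along x.
- cradle_54: White cradle for the 54 mm stone, fixed, one of 4 in a row 48 mm apart in any order. Slot 13 mm wide, flared mouth 24 mm, rounded floor; 57 mm long (y, along the slot), 30 mm wide (x, along the row), lips 32 mm above the bench. Origin: centre of underside, 8 mm above the bench; slot's lowest point 4 mm above it: stone home = its centre 31 mm above the origin, axis along x.
- cradle_62: White cradle for the 62 mm stone, fixed, one of 4 in a row 48 mm apart in any order. Slot 13 mm wide, flared mouth 24 mm, rounded floor; 64 mm long (y, along the slot), 30 mm wide (x, along the row), lips 34 mm above the bench. Origin: centre of underside, 8 mm above the bench; slot's lowest point 4 mm above it: stone home = its centre 35 mm above the origin, axis along x.
- spanner: Bystander: a steel combination spanner, 22 x 150 x 6 mm, lying loose on the bench on the robot's side of the racks; origin at the centre of its underside.
- ptfe_reel: Bystander: a small black reel of thread tape, 59 mm across, 19 mm high, lying loose on the bench beyond the racks; origin at the centre of its underside. (The pressure controllers to the left of the racks are fixed and up to about 201 mm tall.)
There are look-alikes about, which are no part of the job. Leave any red look-alike of the stone_62 alone.

How it is judged:
By the outcome, as a careful person would: the job done as asked, in the order asked, and still so for the second after the job is handed in, with the robot touching nothing.
It also fails if it takes over 90 s, if anything falls off the work surface, if the arm or the gripper's body presses on something with over 40 N, if the wrist force passes 120 N, or if a joint passes its speed limit or range.

## Working session

There is one attempt and no reset: what is moved stays moved. The work goes in short steps, Python scripts to look and compute and a shell command to move; the robot and the scene stay as the last step left them, time stands still between calls to the robot, and variables do not carry over. Pictures are saved under pics/ and viewed, at most 14 in all, crops included, and the job is handed in when it is done.

```bash
mkdir -p pics; ls
cat > h.py <<'E'
import numpy as np,cv2
from bench import ctrl
def cap(n):
    im,d=ctrl.get_image(n); return im,d
def save(im,name,crop=None,scale=1):
    if crop: im=im[crop[1]:crop[3],crop[0]:crop[2]]
    im=cv2.resize(im,None,fx=scale,fy=scale,interpolation=cv2.INTER_CUBIC)
    cv2.imwrite('pics/'+name,im[:,:,::-1])
def world(n,d):
    c=ctrl.calibration(n);K=np.array(c['camera_matrix'],float)
    h,w=d.shape;u,v=np.meshgrid(np.arange(w),np.arange(h))
    p=cv2.undistortPoints(np.stack([u,v],-1).reshape(-1,1,2).astype(float),K,np.array([c['k1'],0,0,0,0.])).reshape(h,w,2)
    P=np.concatenate([p,np.ones((h,w,1))],-1)*d[...,None]
    R=np.array(c['rotation'],float)
    if R.size==4:
        from scipy.spatial.transform import Rotation as Ro
        R=Ro.from_quat(np.roll(R.ravel(),-1)).as_matrix()
    return P@R.reshape(3,3).T+np.array(c['xyz'])
E
python3 - <<'E'
from h import *
for n in('top','side'):
    im,d=cap(n);save(im,n+'0.png',scale=1.5);np.savez('pics/'+n+'0.npz',im=im,d=d);print(ctrl.calibration(n))
print(ctrl.state())
E
```

```text
pics
{'camera_matrix': array([[353.51102297,   0.        , 250.01956123],
       [  0.        , 353.51102297, 186.94801543],
       [  0.        ,   0.        ,   1.        ]]), 'k1': -0.05285453699557025, 'xyz': array([ 369.48843636, -232.86234275,  905.4839851 ]), 'rotation': array([ 0.07826405, -0.67941715,  0.72519318, -0.07976166])}
{'camera_matrix': array([[369.75132859,   0.        , 254.04788993],
       [  0.        , 369.75132859, 190.52721922],
       [  0.        ,   0.        ,   1.        ]]), 'k1': -0.04561511057914489, 'xyz': array([ 544.66966127, -907.10527969,  567.15995176]), 'rotation': array([-0.436888  ,  0.89928593, -0.0199391 ,  0.00401696])}
{'time_s': 0.1, 'qpos': array([-1.02990793e+00,  3.59344582e-01,  1.11452349e-02, -2.74975634e-04,
       -1.22410665e+00, -2.88118987e-01]), 'joint_vel': array([-0.00083558, -0.00184032,  0.0025704 ,  0.00183707,  0.00192799,
       -0.00012749]), 'joint_efforts': array([-5.32762977e-03, -5.84162164e+01,  2.93751061e+01,  7.01568782e+00,
        1.01226254e-02, -6.17470278e-05]), 'eef_pos': array([ 168.67264789, -653.13376833,  225.70118383]), 'ee_rot': array([-1.85673727e-04, -1.26002034e-01,  9.92029688e-01,  7.42974984e-04]), 'contact_force': array([-0.93011242,  0.03911526,  0.04733945]), 'wrist_torque': array([-0.03184452, -0.00311138,  0.05506381]), 'grip_force': 0.0, 'finger_gap': 87.81170823208659}
```

View pics/top0.png

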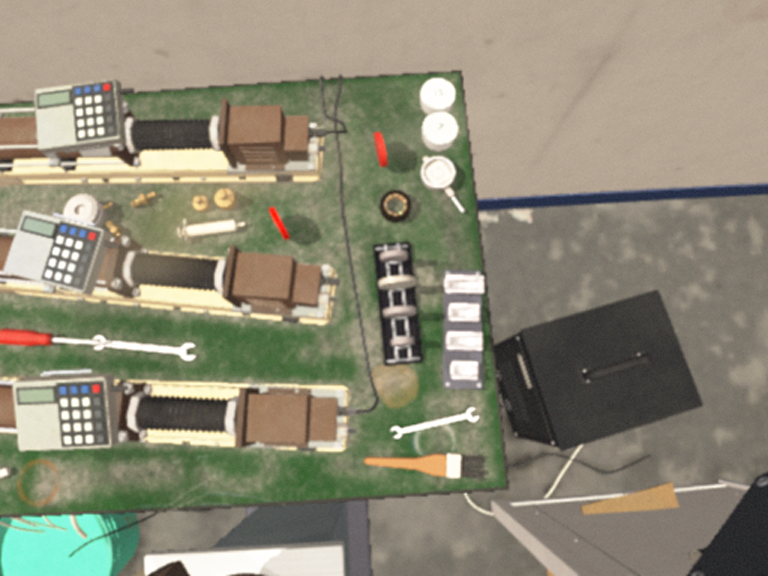

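View pics/side0.png

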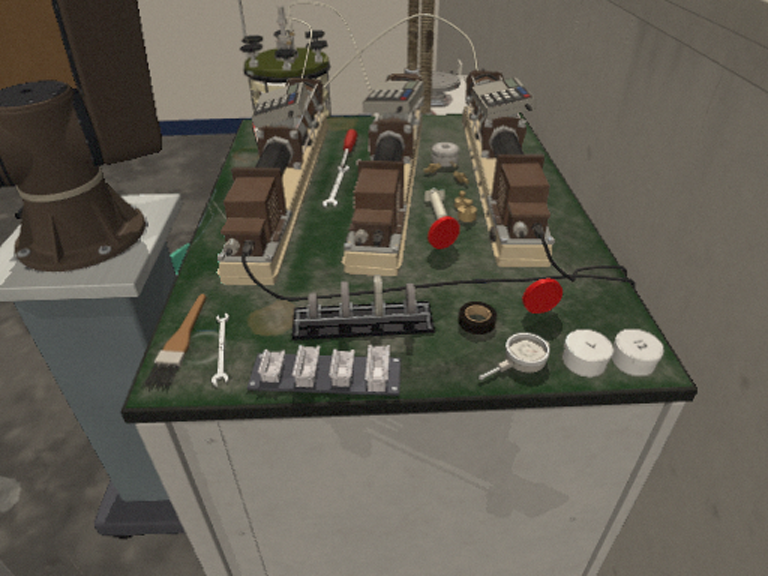

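The top view shows the drain rack with 4 grey stones (top px ~396,255/297/308/340 at 1.5x scale) and the white rack at 463,285–370. Red discs at (380,149) and (279,222) are look-alikes to leave alone. Next come the close crops and the geometry.

Run:
```python
from h import *
T=np.load('pics/top0.npz');S=np.load('pics/side0.npz')
a=cv2.resize(T['im'][150:275,235:335],None,fx=4.6,fy=4.6,interpolation=cv2.INTER_CUBIC)
cv2.imwrite('pics/c_top.png',a[:,:,::-1])
save(S['im'],'c_side.png',(160,175,300,270),5.6)
for n,D in(('top',T),('side',S)):
    W=world(n,D['d']); np.save('pics/W'+n,W)
    m=(W[...,2]>-50)&(W[...,0]>400)&(W[...,0]<700)&(W[...,1]<-300)&(W[...,1]>-620)&(D['d']>0)
    b=m&(abs(W[...,2])<12); print(n,'bench z',np.median(W[...,2][b]))
    # x-y height map maxima
    H={}
    P=W[m&(W[...,2]>18)]
    print(len(P))
    g=np.zeros((60,80)) # 5mm cells x 400-700, y -620..-220
    for p in P:
        i=int((p[0]-400)/5);j=int((p[1]+620)/5);g[i,j]=max(g[i,j],p[2])
    r=np.where(g.max(1)>0)[0];c=np.where(g.max(0)>0)[0]
    print('cols y',[-620+5*k for k in (c[0],c[-1])])
    for i in r[::-1]: print(400+5*i,' '.join('%2d'%min(v,99) for v in g[i,c[0]:c[0]+50]))
```

```text
top bench z 3.473719620482484
807
cols y [np.int64(-425), np.int64(-305)]
695  0  0  0  0  0  0  0  0  0  0  0  0  0  0  0  0  0  0  0  0  0  0 21 21 18  0  0  0  0  0  0  0  0  0  0  0  0  0  0  0  0
690  0  0  0  0  0  0  0  0  0  0  0  0  0  0  0  0  0  0  0  0  0  0  0 20  0  0  0  0  0  0  0  0  0  0  0  0  0  0  0  0  0
685  0  0  0  0  0  0  0  0  0  0  0  0  0  0  0  0  0  0  0  0  0  0  0  0 19  0  0  0  0  0  0  0  0  0  0  0  0  0  0  0  0
565 30 35 33 32 34 34 36 36 37 39 34 35 36 24  0  0  0  0  0  0  0  0  0  0  0  0  0  0  0  0  0  0  0  0  0  0  0  0  0  0  0
560 35 34 35 34 35 36 31 30 31 32 32 33 26 34  0  0  0  0  0  0  0  0  0 56 71  0  0  0  0  0  0  0  0  0  0  0  0  0  0  0  0
555 33 29 31 23 23  0  0  0  0  0 22 25 26 33  0  0  0  0  0  0  0  0  0 59 71  0  0  0  0  0  0  0  0  0  0  0  0  0  0  0  0
550 33 31 25 21 18  0  0  0  0  0 19 28 28 34  0  0  0  0  0  0  0  0  0 60 73  0  0  0  0  0  0  0  0  0  0  0  0  0  0  0  0
545 30 32 23 19  0 29 31 31 33 34 32 34 35 34  0  0  0  0  0  0  0  0  0  0  0  0  0  0  0  0  0  0  0  0  0  0  0  0  0  0  0
540 28 36 
[... 6350 characters left out ...]
 0  0  0  0  0  0  0  0  0  0  0  0  0  0  0  0  0  0  0  0  0  0
420  0  0  0  0  0 27 29 29 29 28 28 28 27 27  0  0  0  0  0  0  0  0  0  0  0  0  0  0  0  0  0  0  0  0  0  0  0  0  0  0  0
415  0  0  0  0  0 24 26 22 23 24 23  0 22 24  0  0  0  0  0  0  0  0  0  0  0  0  0  0  0  0  0  0  0  0  0  0  0  0  0  0  0
410  0  0  0  0  0 23  0  0  0  0  0  0 22 24  0  0  0  0  0  0  0  0  0  0  0  0  0  0  0  0  0  0  0  0  0  0  0  0  0  0  0
405  0  0  0  0  0 24  0  0  0  0  0 21 22 23  0  0  0  0  0  0  0  0  0  0  0  0  0  0  0  0  0  0  0  0  0  0  0  0  0  0  0
400  0  0  0  0  0 26 23 26 27 28 27 27 29 29 23  0  0  0  0  0  0  0  0  0  0  0  0  0  0  0  0  0  0  0  0  0  0  0  0  0  0
```

View pics/c_top.png

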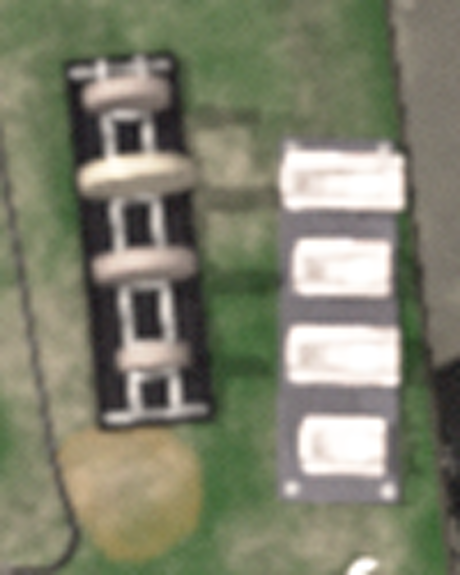

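View pics/c_side.png

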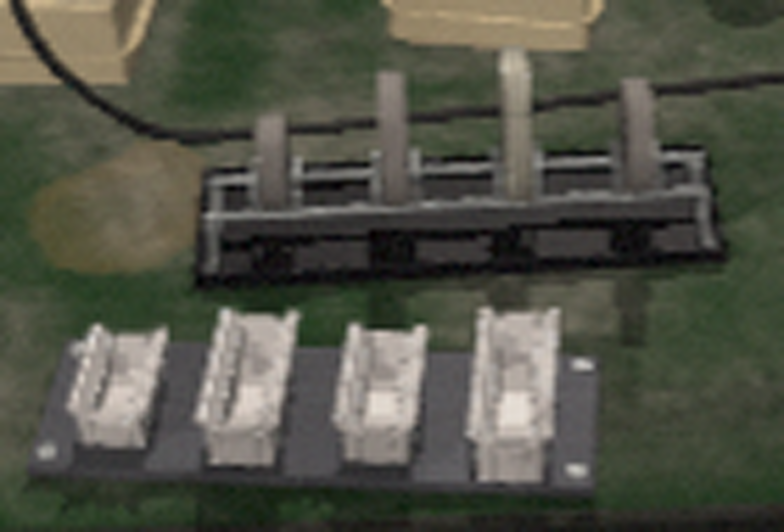

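Run:
```python
from h import *
for n in('top','side'):
    W=np.load('pics/W%s.npy'%n)
    m=(W[...,0]>380)&(W[...,0]<620)&(W[...,1]>-335)&(W[...,1]<-215)&(W[...,2]>15)
    P=W[m]
    # red excl not needed in this area
    Q=P[P[:,2]>41]
    for lo in range(390,600,5):
        s=Q[(Q[:,0]>=lo)&(Q[:,0]<lo+5)]
        if len(s): print(n,lo,len(s),'y %.0f..%.0f'%(s[:,1].min(),s[:,1].max()),'zmax %.0f'%s[:,2].max(), 'x@z>50 %.1f'%(s[s[:,2]>50][:,0].mean() if (s[:,2]>50).any() else 0))
```

```text
top 455 18 y -295..-263 zmax 59 x@z>50 458.8
top 460 30 y -296..-261 zmax 59 x@z>50 462.2
top 465 21 y -293..-262 zmax 59 x@z>50 466.6
top 505 77 y -304..-252 zmax 78 x@z>50 507.4
top 510 44 y -304..-252 zmax 79 x@z>50 512.8
top 515 10 y -304..-257 zmax 76 x@z>50 516.0
top 550 79 y -307..-248 zmax 84 x@z>50 554.3
top 555 56 y -307..-248 zmax 86 x@z>50 557.4
top 560 43 y -308..-248 zmax 84 x@z>50 562.3
side 455 8 y -292..-276 zmax 57 x@z>50 459.3
side 460 29 y -296..-265 zmax 58 x@z>50 462.5
side 465 35 y -295..-261 zmax 58 x@z>50 467.0
side 505 25 y -304..-266 zmax 76 x@z>50 508.5
side 510 59 y -303..-257 zmax 75 x@z>50 512.5
side 515 22 y -303..-256 zmax 75 x@z>50 516.5
side 550 4 y -248..-243 zmax 67 x@z>50 554.2
side 555 69 y -307..-260 zmax 83 x@z>50 557.5
side 560 56 y -307..-261 zmax 84 x@z>50 562.3
side 565 11 y -305..-299 zmax 69 x@z>50 565.4
```

```bash
cat > fit.py <<'E'
from h import *
from scipy.optimize import least_squares
def disc_res(p,P,D,dz,r0):
    x,y,z,yaw,lean=p
    a=np.array([np.cos(yaw)*np.cos(lean),np.sin(yaw)*np.cos(lean),np.sin(lean)])
    q=P-[x,y,z+dz]; h=q@a; r=np.linalg.norm(q-np.outer(h,a),axis=1)
    dx=abs(h)-5; dr=r-D/2
    sd=np.where((dx<0)&(dr<0),np.maximum(dx,dr),np.hypot(np.maximum(dx,0),np.maximum(dr,0)))
    return np.r_[sd,(lean)/.05,(yaw-r0)/.05]
def fitdisc(W,D,x0,y0,z0,yaw0,dz=0,zmin=41):
    P=W[(abs(W[...,0]-x0)<14)&(abs(W[...,1]-y0)<45)&(W[...,2]>zmin+dz)&(W[...,2]<100)]
    f=least_squares(disc_res,[x0,y0,z0,yaw0,0],args=(P,D,dz,yaw0),loss='soft_l1')
    return f.x,len(P),np.sqrt(np.mean(f.fun**2))
def cradle(W,x0,y0,zmin=19):
    P=W[(abs(W[...,0]-x0)<19)&(abs(W[...,1]-y0)<42)&(W[...,2]>zmin)&(W[...,2]<45)]
    return cv2.minAreaRect(P[:,:2].astype(np.float32)),P
E
python3 - <<'E'
from fit import *
np.set_printoptions(precision=3,suppress=True)
for n in('top','side'):
    W=np.load('pics/W%s.npy'%n)
    b=(W[...,0]>430)&(W[...,0]<560)&(W[...,1]>-345)&(W[...,1]<-325)
    dz=np.median(W[b][:,2]);print(n,'bench',dz,'tall y<-150:',[ (round(float(W[m][:,1].min())),round(float(W[m][:,2].max()))) for m in [(W[...,2]>80)&(W[...,0]>lo)&(W[...,0]<lo+100)&(W[...,1]<50)&(W[...,1]>-240) for lo in (200,300,400,500,600)] if m.any()])
    C=[]
    for x0,L in((410,43),(458,57),(506,50),(553,64)):
        r,P=cradle(W,x0,-390); C.append(r[0]); print(' cradle',r)
    C=np.array(C);k=np.polyfit(C[:,0],C[:,1],1);print(' row slope',k[0],np.diff(C[:,0]))
    for D,x0,z0 in((38,462,38),(54,511,47),(62,558,51),(46,606,42)):
        print(' stone',D,*fitdisc(W,D,x0,-278,z0,-0.02,dz))
E
```

```text
top bench 2.837260251950795 tall y<-150: [(-21, 364), (-233, 905), (-48, 147), (-184, 148), (-68, 147)]
 cradle ((410.9905090332031, -375.9554443359375), (42.364234924316406, 27.93309783935547), 81.34624481201172)
 cradle ((458.51116943359375, -380.4306945800781), (56.16437530517578, 27.724105834960938), 86.00006866455078)
 cradle ((506.43841552734375, -384.9349670410156), (49.13981246948242, 28.45843505859375), 86.25592041015625)
 cradle ((553.7652587890625, -389.5448303222656), (64.70894622802734, 29.80118751525879), 86.93229675292969)
 row slope -0.09505850409790473 [47.521 47.927 47.327]
 stone 38 [ 463.393 -278.869   36.287    0.006   -0.012] 66 0.8373261899079356
 stone 54 [ 511.248 -278.202   45.558    0.03    -0.005] 130 0.9448856948996447
 stone 62 [ 559.346 -276.944   49.865    0.025    0.006] 174 0.826524207323561
 stone 46 [ 607.427 -275.891   41.09     0.011    0.015] 102 0.82126269254022
side bench 2.114287708107895 tall y<-150: [(-59, 418), (-222, 148), (-48, 146), (-182, 146), (-83, 146)]
 cradle ((411.4390869140625, -376.81610107421875), (44.83770751953125, 29.02065658569336), 85.90803527832031)
 cradle ((459.5931396484375, -381.2674560546875), (59.056396484375, 28.979984283447266), 84.95442199707031)
 cradle ((507.3001708984375, -386.3245544433594), (50.18791580200195, 28.675872802734375), 84.6019058227539)
 cradle ((555.2264404296875, -390.9095764160156), (65.94654846191406, 28.770038604736328), 84.52559661865234)
 row slope -0.09880738170168525 [48.154 47.707 47.926]
 stone 38 [ 463.791 -276.984   36.379   -0.019    0.028] 65 0.7800454584815425
 stone 54 [ 512.033 -275.282   45.502   -0.045   -0.032] 103 0.967741752047529
 stone 62 [ 559.777 -274.472   49.687    0.014   -0.014] 136 0.9712501701844163
 stone 46 [ 608.042 -272.636   40.848    0.048    0.004] 86 1.0044461707882775
```

Candidates: grey stones at top (full-res px) 38 (266,227), 54 (265,205), 62 (264,188, a bit yellowish, 62 mm across, top at 82 mm), 46 (263,170). The red discs at (253,99) and (186,148) are not wanted. The close crop confirms the four grey stones, and by lip height and length the cradles along +x are 38, 54, 46, 62. First I'll turn the gripper so that it closes along the row.

```bash
python3 -m crank '{"travel":[[0,0,-0.5],[0,0,-0.5],[0,0,-0.5],[0,0,0],[0,0,0],[0,0,0],[0,0,0],[0,0,0]],"rotation":[[0,0,-1],[0,0,-1],[0,0,-1],[0,0,-1],[0,0,-1],[0,0,-1],[0,0,-1],[0,0,-1]],"gripper":[-0.3,-0.3,-0.3,-0.3,-0.3,-0.3,-0.3,-0.3]}' 12
python3 -m crank '{"travel":[[0,0,0],[0,0,0],[0,0,0],[0,0,0],[0,0,0],[0,0,0],[0,0,0],[0,0,0]],"rotation":[[0,0,-1],[0,0,-1],[0,0,-1],[0,0,-1],[0,0,-1],[0,0,-1],[0,0,-1],[0,0,-1]],"gripper":[-0.3,-0.3,-0.3,-0.3,-0.3,-0.3,-0.3,-0.3]}'
cat > go.py <<'E'
# rows needed (units of full scale) from the measured pose to x y z yaw-of-tool-y (about pi)
import sys
from h import *
from scipy.spatial.transform import Rotation as R
x,y,z,yaw=map(float,sys.argv[1:5]); s=ctrl.state()
r=R.from_quat(np.roll(s['ee_rot'],-1)); M=r.as_matrix()
t=R.from_matrix(np.column_stack([[-np.sin(yaw),np.cos(yaw),0],[-np.cos(yaw),-np.sin(yaw),0],[0,0,-1]]))
np.set_printoptions(precision=3,suppress=True)
print('t',s['time_s'],'pos',s['eef_pos'],'gap',s['finger_gap'],s['grip_force'],'F',s['contact_force'],'q',s['qpos'])
print('yaw',np.arctan2(-M[1,1],-M[0,1]),'travel',M.T@(np.array([x,y,z])-s['eef_pos'])/30,'travel after turn',t.as_matrix().T@(np.array([x,y,z])-s['eef_pos'])/30,'rot',(r.inv()*t).as_rotvec()/.08)
E
python3 go.py 463.6 -278 150 0.022
```

```text
time_s: 1.1
eef_pos: [168.7, -653.3, 271.0]
ee_rot: [0.0, -0.433, 0.901, 0.0]
contact_force: [0.1, 0.3, 0.8]
finger_gap: 30.5
grip_force: 0.0
time_s: 2.1
eef_pos: [168.8, -653.3, 271.0]
ee_rot: [0.0, -0.694, 0.72, 0.0]
contact_force: [0.4, 0.3, 0.2]
finger_gap: 30.7
grip_force: 0.0Traceback (most recent call last):
  File "go.py", line 7, in <module>
    t=R.from_matrix(np.column_stack([[-np.sin(yaw),np.cos(yaw),0],[-np.cos(yaw),-np.sin(yaw),0],[0,0,-1]]))
  File "scipy/spatial/transform/_rotation.pyx", line 1143, in scipy.spatial.transform._rotation.Rotation.from_matrix
ValueError: Non-positive determinant (left-handed or null coordinate frame) in rotation matrix 0: [[-0.02199823 -0.99975801  0.        ]
 [ 0.99975801 -0.02199823  0.        ]
 [ 0.          0.         -1.        ]].
```

```bash
sed -i 's/\[\[-np.sin(yaw),np.cos(yaw),0\]/[[np.sin(yaw),-np.cos(yaw),0]/' go.py; python3 go.py 463.6 -278 150 0.022
```

```text
t 2.1 pos [ 168.769 -653.291  271.004] gap 30.671602120070112 0.0 F [0.393 0.258 0.243] q [-1.03   0.337  0.081 -0.    -1.315  0.995]
yaw -0.03542769660318457 travel [-12.846  -9.38    4.042] travel after turn [-12.29  -10.101   4.033] rot [ 0.004  0.011 -0.718]
```

```bash
python3 -m crank '{"travel":[[0,0,0],[-0.945,-0.777,0],[-0.945,-0.777,0],[-0.945,-0.777,0],[-0.945,-0.777,0],[-0.945,-0.777,0],[-0.945,-0.777,0],[-0.945,-0.777,0]],"rotation":[[0,0,-0.718],[0,0,0],[0,0,0],[0,0,0],[0,0,0],[0,0,0],[0,0,0],[0,0,0]],"gripper":[-0.3,-0.3,-0.3,-0.3,-0.3,-0.3,-0.3,-0.3]}'
python3 -m crank '{"travel":[[-0.945,-0.777,0.5],[-0.945,-0.777,0.6],[-0.945,-0.777,0.6],[-0.945,-0.777,0.7],[-0.945,-0.777,0.8],[-0.945,-0.777,0.8],[0,0,0],[0,0,0]],"rotation":[[0,0,0],[0,0,0],[0,0,0],[0,0,0],[0,0,0],[0,0,0],[0,0,0],[0,0,0]],"gripper":[-0.3,-0.3,-0.3,-0.3,-0.3,-0.3,-0.3,-0.3]}'
python3 go.py 463.6 -278 90 0.022
python3 - <<'E'
from h import *
im,d=cap('side');save(im,'side1.png',(120,80,340,245),3.6);np.save('pics/Wside1',world('side',d))
E
```

```text
time_s: 3.1
eef_pos: [328.6, -450.8, 271.3]
ee_rot: [-0.0, 0.714, -0.7, -0.0]
contact_force: [1.0, 0.0, -0.7]
finger_gap: 30.8
grip_force: 0.0
time_s: 4.1
eef_pos: [464.5, -279.2, 151.6]
ee_rot: [0.0, 0.714, -0.7, -0.0]
contact_force: [-0.1, -0.2, 0.6]
finger_gap: 30.3
grip_force: 0.0
t 4.1 pos [ 464.545 -279.208  151.584] gap 30.337203059801784 0.0 F [-0.095 -0.212  0.609] q [-0.179  0.204 -0.387  0.    -0.98   0.199]
yaw 0.020168277044011654 travel [-0.041  0.03   2.053] travel after turn [-0.041  0.031  2.053] rot [ 0.007 -0.001 -0.023]
```

View pics/side1.png

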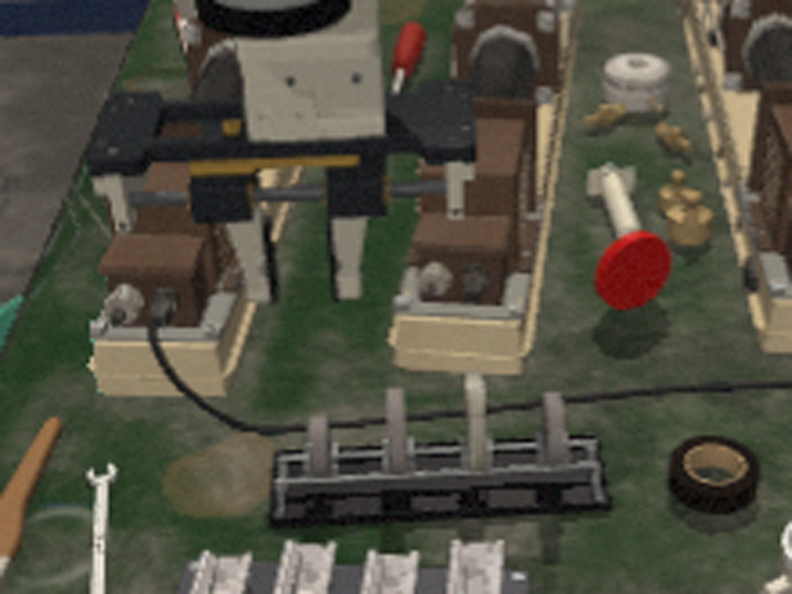

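The tips hang above stone_38 (crop px ~300,300; stone_38 at 318,430), with everything clear. Next I'll compare the fingers in the depth cloud with the TCP reading.

Run:
```python
from h import *
W=np.load('pics/Wside1.npy')
m=(W[...,2]>153)&(W[...,2]<185)&(abs(W[...,1]+279)<25)&(abs(W[...,0]-464)<60)
P=W[m];print(len(P))
for z in range(150,186,6):
    s=P[(P[:,2]>=z)&(P[:,2]<z+6)]
    if len(s):
        l=s[s[:,0]<464];r=s[s[:,0]>464];print(z,l[:,0].min(),l[:,0].max(),r[:,0].min(),r[:,0].max(),np.median(s[:,1]))
```

```text
240
150 434.76968830704857 450.22138658261923 482.6134066423964 484.6869486044623 -287.53527517322436
156 435.08169210941304 450.21737066084495 482.7148396904731 496.84665655521565 -288.8856323193398
162 434.1668601495619 450.0293408801267 481.43547303489 496.58654708643877 -289.004432280247
168 434.77712536000985 450.41416435518823 481.92943738979875 495.85428394450577 -288.99964450477466
174 433.68163572731476 450.1922853922757 482.23888669508864 498.2052785075012 -288.6259941264658
180 433.89697935989176 449.99861425949166 482.6911853612945 498.6337162870213 -289.4418527057378
```

```bash
python3 -m crank '{"travel":[[-0.05,0.075,0.8],[0,0,0.8],[0,0,0.8],[0,0,0.7],[0,0,0.5],[0,0,0.22],[0,0,0],[0,0,0]],"rotation":[[0,0,0],[0,0,0],[0,0,0],[0,0,0],[0,0,0],[0,0,0],[0,0,0],[0,0,0]],"gripper":[-0.3,-0.3,-0.3,-0.3,-0.3,-0.3,-0.3,-0.3]}'
python3 go.py 462.3 -277.5 37 0.022
```

```text
time_s: 5.15
eef_pos: [462.9, -277.9, 37.7]
ee_rot: [-0.0, 0.714, -0.7, 0.001]
contact_force: [-0.5, 1.0, -1.1]
finger_gap: 31.0
grip_force: 0.0
t 5.15 pos [ 462.852 -277.901   37.671] gap 30.971423908904704 0.0 F [-0.467  1.025 -1.121] q [-0.177  0.34  -0.517  0.    -0.713  0.197]
yaw 0.019518394217375994 travel [-0.014  0.018  0.022] travel after turn [-0.014  0.018  0.022] rot [-0.014 -0.005 -0.031]
```

Close in, then lift.

```bash
python3 -m crank '{"travel":[[0,0,0],[0,0,0],[0,0,0],[0,0,0],[0,0,0],[0,0,0]],"rotation":[[0,0,0],[0,0,0],[0,0,0],[0,0,0],[0,0,0],[0,0,0]],"gripper":[-0.6,-0.75,-0.85,-1,-1,-1]}' 12
python3 go.py 409.9 -376.6 100 -0.097
```

```text
time_s: 5.9
eef_pos: [462.5, -277.7, 37.1]
ee_rot: [-0.0, 0.714, -0.7, 0.0]
contact_force: [-0.2, -0.1, 2.9]
finger_gap: 9.9
grip_force: 12.0
t 5.9 pos [ 462.49  -277.744   37.097] gap 9.933910436787496 12.000221461057663 F [-0.203 -0.131  2.902] q [-0.177  0.341 -0.517  0.    -0.713  0.197]
yaw 0.019511255242769865 travel [ 3.261  1.816 -2.097] travel after turn [ 3.449  1.426 -2.097] rot [-0.003 -0.001  1.456]
```

```bash
python3 -m crank '{"travel":[[0,0,-0.5],[0,0,-0.8],[0,0,-0.8],[0.86,0.356,0],[0.86,0.356,0],[0.86,0.356,0],[0.86,0.356,0],[0,0,0]],"rotation":[[0,0,0],[0,0,0.7],[0,0,0.756],[0,0,0],[0,0,0],[0,0,0],[0,0,0],[0,0,0]],"gripper":[-1,-1,-1,-1,-1,-1,-1,-1]}'
python3 go.py 409.9 -376.6 30.1 -0.097
python3 - <<'E'
from h import *
im,d=cap('side');save(im,'side2.png',(130,110,290,240),4.8);np.save('pics/Wside2',world('side',d))
im,d=cap('top');np.save('pics/Wtop2',world('top',d))
W=np.load('pics/Wside2.npy')
for z in (85,92,99,106,130,140,150):
    s=W[(abs(W[...,2]-z-2)<3.5)&(abs(W[...,1]+382)<30)&(abs(W[...,0]-411)<45)]
    if len(s):print(z,s[:,0].min(),s[:,0].max(),np.median(s[:,1]),s[:,1].min(),s[:,1].max())
E
```

```text
time_s: 6.9
eef_pos: [408.9, -377.4, 100.6]
ee_rot: [-0.0, -0.671, 0.741, -0.0]
contact_force: [0.7, -0.9, 0.1]
finger_gap: 10.0
grip_force: 12.0
t 6.9 pos [ 408.916 -377.444  100.636] gap 10.018798536487266 11.999554932117462 F [ 0.673 -0.937  0.107] q [-0.393  0.282 -0.417  0.    -0.872  0.294]
yaw -0.09932602916879375 travel [-0.032 -0.03   2.351] travel after turn [-0.031 -0.03   2.351] rot [-0.001 -0.001 -0.029]
85 413.7444820724684 415.6445440846599 -378.39238725628 -387.6591273871703 -372.67752221484307
92 403.83973731375994 414.28897390201047 -392.17154717075755 -394.8294604375793 -382.6237733671976
99 400.28913225039787 421.6134518266542 -394.3472051645626 -396.2841365626947 -385.0588028481684
106 388.59383677920556 431.6323175401514 -387.90723017440536 -396.0476105405257 -369.19232396106656
130 386.15857136132183 433.2943082122789 -386.28022641110294 -391.1470880491702 -367.58395922353316
140 383.9826633132054 434.031555559299 -387.15106893717825 -391.34584685987727 -378.83680085975254
150 384.1586827321195 431.45986561079695 -386.13428959240946 -390.8911702038424 -374.3929696914388
```

View pics/side2.png

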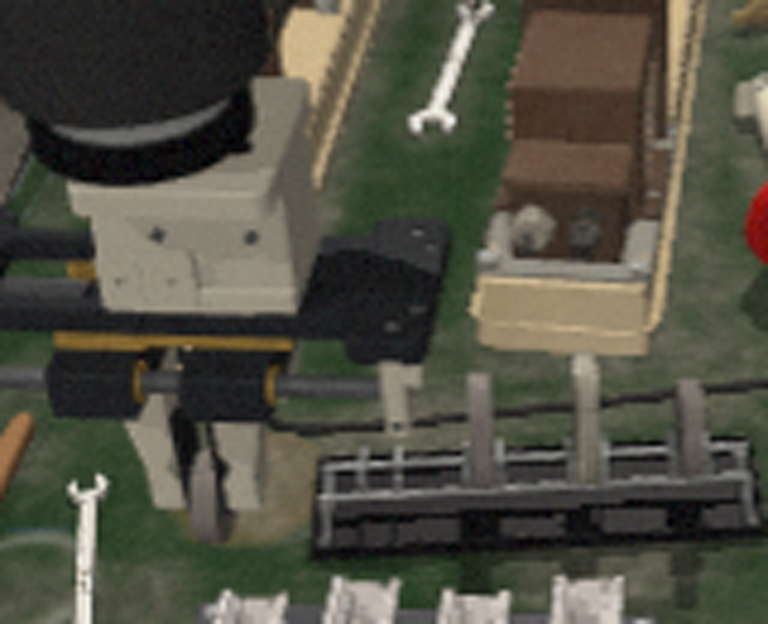

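The picture shows stone_38 (px 208,500) gripped upright above the first cradle (px 250,610).

```bash
python3 -m crank '{"travel":[[-0.03,-0.03,0.6],[0,0,0.6],[0,0,0.4],[0,0,0.2],[0,0,0.15],[0,0,0.1],[0,0,0],[0,0,0]],"rotation":[[0,0,0],[0,0,0],[0,0,0],[0,0,0],[0,0,0],[0,0,0],[0,0,0],[0,0,0]],"gripper":[-1,-1,-1,-1,-1,-1,-1,-1]}'
python3 go.py 409.9 -376.6 30.1 -0.097
```

```text
time_s: 8.0
eef_pos: [410.9, -375.6, 38.8]
ee_rot: [0.0, -0.672, 0.741, -0.0]
contact_force: [-0.5, -0.2, 0.1]
finger_gap: 9.9
grip_force: 12.0
t 8.0 pos [ 410.925 -375.601   38.755] gap 9.863030395565293 11.999931782484055 F [-0.535 -0.195  0.147] q [-0.389  0.361 -0.478  0.    -0.732  0.292]
yaw -0.09709501249629586 travel [0.036 0.031 0.288] travel after turn [0.036 0.031 0.288] rot [-0.005 -0.002 -0.001]
```

```bash
python3 -m crank '{"travel":[[0.03,0.025,0.08],[0,0,0.06],[0,0,0.05],[0,0,0.03],[0,0,0.02],[0,0,0],[0,0,0]],"rotation":[[0,0,0],[0,0,0],[0,0,0],[0,0,0],[0,0,0],[0,0,0],[0,0,0]],"gripper":[-1,-1,-1,-1,-1,-1,-1]}'
python3 go.py 409.9 -376.6 30.1 -0.097
```

```text
time_s: 8.88
eef_pos: [410.0, -376.3, 31.3]
ee_rot: [0.0, -0.672, 0.741, -0.0]
contact_force: [0.6, 1.1, 0.8]
finger_gap: 9.9
grip_force: 12.0
t 8.875 pos [ 410.017 -376.304   31.309] gap 9.895874505712367 11.999771296977997 F [0.63  1.096 0.816] q [-0.391  0.371 -0.484 -0.    -0.715  0.294]
yaw -0.09702712865822011 travel [0.01  0.003 0.04 ] travel after turn [0.01  0.003 0.04 ] rot [-0.001 -0.    -0.   ]
```

```bash
python3 -m crank '{"travel":[[0,0,0.03],[0,0,0.02],[0,0,0],[0,0,0]],"rotation":[[0,0,0],[0,0,0],[0,0,0],[0,0,0]],"gripper":[-1,-1,-1,-1]}'
python3 - <<'E'
from h import *
im,d=cap('side');save(im,'side3.png',(130,110,290,240),4.8);W=world('side',d)
s=W[(W[...,2]>36)&(W[...,2]<60)&(abs(W[...,1]+382)<25)&(abs(W[...,0]-411.4)<7)]
print(s[:,2].max(),s[:,1].min())
E
```

```text
time_s: 9.38
eef_pos: [410.1, -376.5, 30.3]
ee_rot: [0.0, -0.672, 0.74, -0.0]
contact_force: [-0.4, 0.2, 5.8]
finger_gap: 9.8
grip_force: 12.0
58.9844689736488 -394.49848796739604
```

View pics/side3.png

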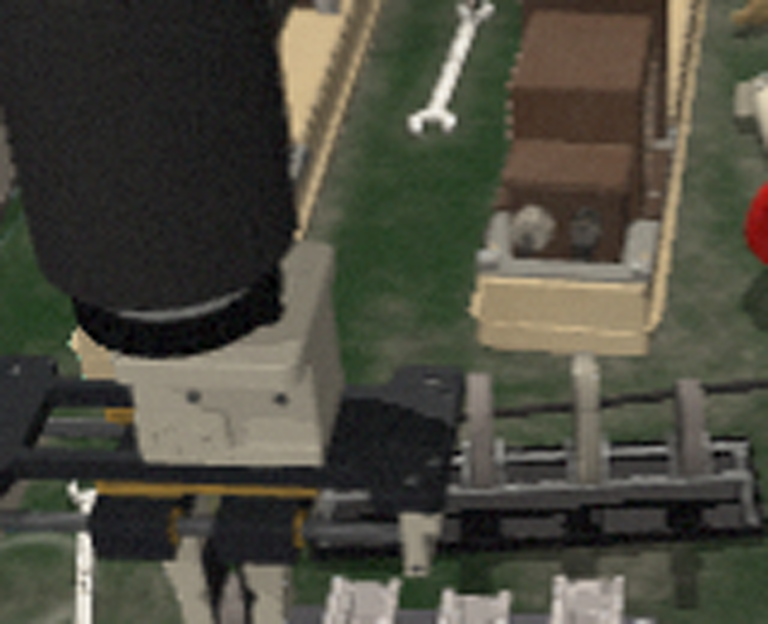

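Wrist force of 5.8 N at z 30.3, where home is 30.1, so the stone is seated. I'll release and move over stone_54.

```bash
python3 -m crank '{"travel":[[0,0,0],[0,0,0],[0,0,0],[0,0,-0.3],[0,0,-0.8],[0,0,-0.8],[0,0,-0.8],[0,0,0]],"rotation":[[0,0,0],[0,0,0],[0,0,0],[0,0,0],[0,0,0],[0,0,-0.74],[0,0,-0.74],[0,0,0]],"gripper":[-0.7,-0.5,-0.4,-0.4,-0.4,-0.35,-0.35,-0.35]}'
python3 -m crank '{"travel":[[-0.652,-0.683,0],[-0.652,-0.683,0],[-0.652,-0.683,0],[-0.652,-0.683,0],[-0.652,-0.683,0],[0,0,0],[0,0,0]],"rotation":[[0,0,0],[0,0,0],[0,0,0],[0,0,0],[0,0,0],[0,0,0],[0,0,0]],"gripper":[-0.3,-0.3,-0.3,-0.3,-0.3,-0.3,-0.3]}'
python3 go.py 510.3 -276.5 45 0.022
python3 - <<'E'
from fit import *
im,d=cap('side');save(im,'side4.png',(130,80,330,240),4)
W=world('side',d);print(fitdisc(W,38,411.4,-377,31,-.097,2.1,zmin=32))
P=W[(W[...,2]>112)&(W[...,2]<145)&(abs(W[...,1]+280)<25)&(abs(W[...,0]-510)<60)]
l=P[P[:,0]<510];r=P[P[:,0]>512]
if len(l)and len(r):print(l[:,0].max(),r[:,0].min(),np.median(P[:,1]))
E
```

```text
time_s: 10.42
eef_pos: [411.3, -377.0, 113.4]
ee_rot: [-0.001, 0.715, -0.699, 0.002]
contact_force: [-0.0, -0.2, -0.9]
finger_gap: 28.5
grip_force: 0.0
time_s: 11.3
eef_pos: [509.7, -276.3, 110.3]
ee_rot: [0.0, 0.715, -0.7, -0.0]
contact_force: [-0.5, -0.1, 0.1]
finger_gap: 31.2
grip_force: 0.0
t 11.3 pos [ 509.714 -276.261  110.306] gap 31.16238239440246 0.0 F [-0.467 -0.091  0.142] q [-0.16   0.306 -0.354 -0.    -0.912  0.181]
yaw 0.021215661713665377 travel [ 0.009 -0.022  2.177] travel after turn [ 0.008 -0.019  2.177] rot [ 0.013  0.004 -0.01 ]
(array([ 4.10924730e+02, -3.75429960e+02,  2.94222549e+01, -8.14681035e-02,
        8.96475429e-03]), 103, np.float64(0.8661500052726302))
495.5255953806304 526.9552382564149 -286.0825727682358
```

View pics/side4.png

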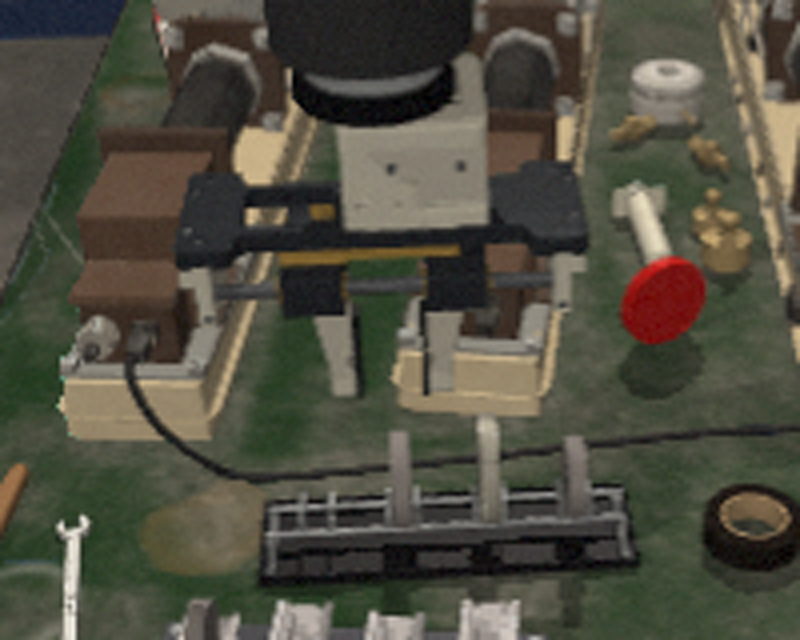

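Stone_38 is seated (px 200,620). The gripper stands over stone_54 (px 400,475).

```bash
python3 -m crank '{"travel":[[0,-0.02,0.7],[0,0,0.7],[0,0,0.5],[0,0,0.277],[0,0,0],[0,0,0]],"rotation":[[0,0,0],[0,0,0],[0,0,0],[0,0,0],[0,0,0],[0,0,0]],"gripper":[-0.3,-0.3,-0.3,-0.3,-0.3,-0.3]}'
python3 -m crank '{"travel":[[0,0,0],[0,0,0],[0,0,0],[0,0,0],[0,0,0],[0,0,0]],"rotation":[[0,0,0],[0,0,0],[0,0,0],[0,0,0],[0,0,0],[0,0,0]],"gripper":[-0.6,-0.75,-0.85,-1,-1,-1]}' 12
python3 go.py 458.1 -381 105 -0.097
```

```text
time_s: 12.1
eef_pos: [511.3, -276.5, 46.1]
ee_rot: [-0.0, 0.715, -0.699, 0.0]
contact_force: [0.5, -0.5, 0.6]
finger_gap: 30.6
grip_force: 0.0
time_s: 12.85
eef_pos: [511.0, -276.3, 45.6]
ee_rot: [-0.0, 0.715, -0.699, 0.0]
contact_force: [-0.3, 0.4, 3.6]
finger_gap: 9.8
grip_force: 12.0
t 12.85 pos [ 511.024 -276.324   45.627] gap 9.800943627620194 11.999934911727905 F [-0.313  0.404  3.634] q [-0.159  0.384 -0.417  0.    -0.77   0.181]
yaw 0.021452480364729385 travel [ 3.451  1.838 -1.979] travel after turn [ 3.644  1.418 -1.979] rot [-0.003 -0.001  1.481]
```

```bash
python3 -m crank '{"travel":[[0,0,-0.5],[0,0,-0.75],[0,0,-0.75],[0.911,0.354,0],[0.911,0.354,0],[0.911,0.354,0],[0.911,0.354,0],[0,0,0]],"rotation":[[0,0,0],[0,0,0.74],[0,0,0.74],[0,0,0],[0,0,0],[0,0,0],[0,0,0],[0,0,0]],"gripper":[-1,-1,-1,-1,-1,-1,-1,-1]}'
python3 -m crank '{"travel":[[0,0,0]],"rotation":[[0,0,0]],"gripper":[-1]}'
cat > chk.py <<'E'
# held stone vs cradle, both in the side camera's own frame
import sys
from fit import *
D,zc=float(sys.argv[1]),float(sys.argv[2]); s=ctrl.state(); x,y,z=s['eef_pos']
im,d=cap('side');W=world('side',d); zs=z+zc
P=W[(W[...,2]>zs-D/2-2)&(W[...,2]<z-2)&(abs(W[...,1]-y)<D/2+10)&(abs(W[...,0]-x-1.5)<12)]
f=least_squares(disc_res,[x+1.5,y,zs,-.097,0],args=(P,D,2.1,-.097),loss='soft_l1')
np.set_printoptions(precision=3,suppress=True);print(len(P),'stone in side frame',f.x,'tcp',s['eef_pos'])
E
python3 chk.py 54 1.4; python3 go.py 458.1 -381 37.6 -0.097
```

```text
time_s: 13.85
eef_pos: [457.1, -382.4, 106.1]
ee_rot: [-0.0, -0.671, 0.741, -0.0]
contact_force: [0.5, 0.9, -1.1]
finger_gap: 10.0
grip_force: 12.0
time_s: 13.98
eef_pos: [458.1, -380.9, 105.9]
ee_rot: [0.0, -0.672, 0.741, -0.0]
contact_force: [0.6, -0.4, -0.3]
finger_gap: 9.9
grip_force: 12.0
45 stone in side frame [ 458.951 -379.818  105.888   -0.093    0.005] tcp [ 458.112 -380.899  105.911]
t 14.025 pos [ 458.311 -380.635  105.86 ] gap 9.273039960401235 11.999730169773102 F [ 0.113 -0.605 -1.169] q [-0.365  0.334 -0.324 -0.    -0.913  0.269]
yaw -0.09688009369745716 travel [0.013 0.007 2.275] travel after turn [0.013 0.006 2.275] rot [-0.005 -0.     0.001]
```

```bash
python3 -m crank '{"travel":[[0.035,-0.015,0.6],[0,0,0.6],[0,0,0.4],[0,0,0.2],[0,0,0.15],[0,0,0.1],[0,0,0.08],[0,0,0.05]],"rotation":[[0,0,0],[0,0,0],[0,0,0],[0,0,0],[0,0,0],[0,0,0],[0,0,0],[0,0,0]],"gripper":[-1,-1,-1,-1,-1,-1,-1,-1]}'
python3 -m crank '{"travel":[[0,0,0],[0,0,0.02],[0,0,0],[0,0,0]],"rotation":[[0,0,0],[0,0,0],[0,0,0],[0,0,0]],"gripper":[-1,-1,-1,-1]}'
```

```text
time_s: 15.02
eef_pos: [458.4, -382.2, 40.1]
ee_rot: [0.0, -0.672, 0.741, -0.0]
contact_force: [-0.3, -0.1, -1.1]
finger_gap: 10.2
grip_force: 12.0
time_s: 15.52
eef_pos: [458.4, -382.1, 39.5]
ee_rot: [0.0, -0.672, 0.741, -0.0]
contact_force: [-0.1, -0.0, -1.0]
finger_gap: 9.5
grip_force: 12.0
```

```bash
python3 -m crank '{"travel":[[0,0,0.02],[0,0,0.02],[0,0,0.02],[0,0,0],[0,0,0]],"rotation":[[0,0,0],[0,0,0],[0,0,0],[0,0,0],[0,0,0]],"gripper":[-1,-1,-1,-1,-1]}'
```

```text
time_s: 16.15
eef_pos: [458.4, -382.1, 38.1]
ee_rot: [0.0, -0.672, 0.741, -0.0]
contact_force: [-1.0, 1.1, 4.8]
finger_gap: 10.1
grip_force: 12.0
```

```bash
python3 -m crank '{"travel":[[0,0,0.01],[0,0,0],[0,0,0],[0,0,-0.3],[0,0,-0.85],[0,0,-0.9],[0,0,-0.9],[0,0,0]],"rotation":[[0,0,0],[0,0,0],[0,0,0],[0,0,0],[0,0,0],[0,0,-0.745],[0,0,-0.745],[0,0,0]],"gripper":[-0.7,-0.5,-0.4,-0.4,-0.4,-0.35,-0.35,-0.35]}'
python3 -m crank '{"travel":[[-0.702,-0.682,0],[-0.702,-0.682,0],[-0.702,-0.682,0],[-0.702,-0.682,0],[-0.702,-0.682,0],[0,0,0],[0,0,0]],"rotation":[[0,0,0],[0,0,0],[0,0,0],[0,0,0],[0,0,0],[0,0,0],[0,0,0]],"gripper":[-0.3,-0.3,-0.3,-0.3,-0.3,-0.3,-0.3]}'
python3 go.py 558.4 -274.5 48 0.022
python3 - <<'E'
from fit import *
im,d=cap('side');save(im,'side5.png',(160,100,320,265),3.6)
W=world('side',d);print(fitdisc(W,38,411.4,-377,31,-.097,2.1,zmin=32));print(fitdisc(W,54,459.5,-381,39,-.097,2.1,zmin=35))
E
```

```text
time_s: 17.15
eef_pos: [459.9, -382.9, 129.0]
ee_rot: [-0.001, 0.715, -0.699, 0.002]
contact_force: [-0.2, -0.6, -0.8]
finger_gap: 28.8
grip_force: 0.0
time_s: 18.02
eef_pos: [557.8, -274.5, 125.4]
ee_rot: [0.0, 0.715, -0.699, -0.0]
contact_force: [-0.3, -0.4, -0.5]
finger_gap: 30.2
grip_force: 0.0
t 18.025 pos [ 557.807 -274.479  125.426] gap 30.207426987039888 0.0 F [-0.316 -0.375 -0.499] q [-0.144  0.353 -0.242 -0.    -0.977  0.166]
yaw 0.021988190492267103 travel [ 0.002 -0.022  2.581] travel after turn [ 0.001 -0.02   2.581] rot [ 0.012  0.004 -0.   ]
(array([ 4.10786506e+02, -3.76381179e+02,  2.93663535e+01, -1.05698365e-01,
        1.19164102e-03]), 105, np.float64(0.8372128975076336))
(array([ 4.59278031e+02, -3.80037878e+02,  3.74574015e+01, -9.17645761e-02,
       -3.66962922e-03]), 186, np.float64(0.7464475241788068))
```

View pics/side5.png

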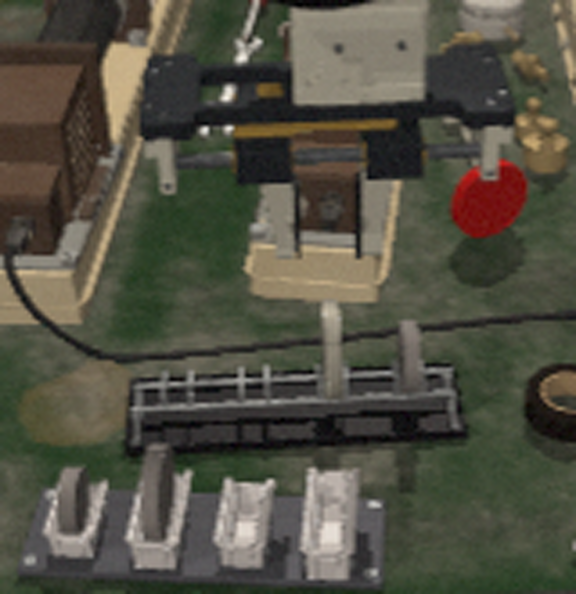

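Stones 38 and 54 stand home in their cradles (px 72,500 and 157,495). The gripper is over stone_62 (px 332,350).

```bash
python3 -m crank '{"travel":[[0,-0.01,0.7],[0,0,0.8],[0,0,0.6],[0,0,0.3],[0,0,0.18],[0,0,0],[0,0,0]],"rotation":[[0,0,0],[0,0,0],[0,0,0],[0,0,0],[0,0,0],[0,0,0],[0,0,0]],"gripper":[-0.3,-0.3,-0.3,-0.3,-0.3,-0.3,-0.3]}'
python3 -m crank '{"travel":[[0,0,0],[0,0,0],[0,0,0],[0,0,0],[0,0,0],[0,0,0]],"rotation":[[0,0,0],[0,0,0],[0,0,0],[0,0,0],[0,0,0],[0,0,0]],"gripper":[-0.6,-0.75,-0.85,-1,-1,-1]}' 12
python3 go.py 553.8 -390.9 115 -0.097
```

```text
time_s: 18.95
eef_pos: [559.1, -274.7, 49.1]
ee_rot: [-0.0, 0.715, -0.699, 0.0]
contact_force: [0.3, -0.0, 0.2]
finger_gap: 31.0
grip_force: 0.0
time_s: 19.7
eef_pos: [558.8, -274.6, 48.6]
ee_rot: [-0.0, 0.715, -0.699, 0.0]
contact_force: [0.4, 0.3, 2.0]
finger_gap: 9.8
grip_force: 12.0
t 19.7 pos [ 558.78  -274.56    48.613] gap 9.791077591868719 11.999679207801819 F [0.434 0.274 2.03 ] q [-0.144  0.436 -0.318  0.    -0.816  0.166]
yaw 0.022211234505180047 travel [ 3.874  0.251 -2.213] travel after turn [ 3.876 -0.21  -2.213] rot [-0.004 -0.001  1.49 ]
```

```bash
python3 -m crank '{"travel":[[0,0,-0.5],[0,0,-0.9],[0,0,-0.9],[0.775,-0.042,0],[0.775,-0.042,0],[0.775,-0.042,0],[0.775,-0.042,0],[0.775,-0.042,0]],"rotation":[[0,0,0],[0,0,0.745],[0,0,0.745],[0,0,0],[0,0,0],[0,0,0],[0,0,0],[0,0,0]],"gripper":[-1,-1,-1,-1,-1,-1,-1,-1]}'
python3 -m crank '{"travel":[[0,0,0],[0,0,0],[0,0,0]],"rotation":[[0,0,0],[0,0,0],[0,0,0]],"gripper":[-1,-1,-1]}'
python3 chk.py 62 2.4; python3 go.py 553.8 -390.9 40.6 -0.097
```

```text
time_s: 20.7
eef_pos: [553.5, -392.3, 117.5]
ee_rot: [-0.0, -0.672, 0.741, 0.0]
contact_force: [0.3, 0.5, -0.7]
finger_gap: 10.1
grip_force: 12.0
time_s: 21.08
eef_pos: [553.7, -390.5, 117.5]
ee_rot: [0.0, -0.672, 0.74, 0.0]
contact_force: [-0.1, -0.2, -0.8]
finger_gap: 9.9
grip_force: 12.0
32 stone in side frame [ 554.704 -389.843  118.737   -0.099   -0.001] tcp [ 553.699 -390.52   117.46 ]
t 21.125 pos [ 553.749 -390.434  117.517] gap 9.954252182289434 11.999465525150299 F [-0.95   0.353 -0.874] q [-0.327  0.442 -0.119 -0.    -1.009  0.231]
yaw -0.0964402881689798 travel [ 0.015 -0.003  2.564] travel after turn [ 0.015 -0.003  2.564] rot [-0.     0.001  0.007]
```

```bash
python3 -m crank '{"travel":[[0.03,-0.012,0.7],[0,0,0.7],[0,0,0.5],[0,0,0.2],[0,0,0.15],[0,0,0.1],[0,0,0.08],[0,0,0.05]],"rotation":[[0,0,0],[0,0,0],[0,0,0],[0,0,0],[0,0,0],[0,0,0],[0,0,0],[0,0,0]],"gripper":[-1,-1,-1,-1,-1,-1,-1,-1]}'
python3 -m crank '{"travel":[[0,0,0.02],[0,0,0.02],[0,0,0],[0,0,0]],"rotation":[[0,0,0],[0,0,0],[0,0,0],[0,0,0]],"gripper":[-1,-1,-1,-1]}'
```

```text
time_s: 22.12
eef_pos: [554.0, -391.9, 43.2]
ee_rot: [0.0, -0.672, 0.741, -0.0]
contact_force: [-0.2, -0.0, -0.7]
finger_gap: 9.8
grip_force: 12.0
time_s: 22.62
eef_pos: [554.0, -391.8, 42.1]
ee_rot: [0.0, -0.672, 0.741, -0.0]
contact_force: [-0.9, 1.0, 1.3]
finger_gap: 9.8
grip_force: 12.0
```

```bash
python3 -m crank '{"travel":[[0,0,0.02],[0,0,0.02],[0,0,0],[0,0,0]],"rotation":[[0,0,0],[0,0,0],[0,0,0],[0,0,0]],"gripper":[-1,-1,-1,-1]}'; python3 go.py 553.8 -390.9 40.6 -0.097
```

```text
time_s: 23.12
eef_pos: [554.3, -391.7, 41.7]
ee_rot: [0.0, -0.672, 0.74, -0.0]
contact_force: [-1.8, 4.0, 7.9]
finger_gap: 9.8
grip_force: 12.0
t 23.125 pos [ 554.253 -391.671   41.734] gap 9.751480150570949 12.00247585773468 F [-1.825  4.02   7.88 ] q [-0.329  0.519 -0.189  0.    -0.862  0.232]
yaw -0.09667953199334348 travel [-0.024  0.018  0.038] travel after turn [-0.024  0.018  0.038] rot [-0.011 -0.003  0.004]
```

Contact pushes the tool toward +y, so I'm about 1 mm too far out. I'll ease up, shift back and reseat.

```bash
python3 -m crank '{"travel":[[0,0,-0.03],[-0.05,0.01,0],[0,0,0.02],[0,0,0.02],[0,0,0],[0,0,0]],"rotation":[[0,0,0],[0,0,0],[0,0,0],[0,0,0],[0,0,0],[0,0,0]],"gripper":[-1,-1,-1,-1,-1,-1]}'
```

```text
time_s: 23.88
eef_pos: [553.6, -390.2, 40.6]
ee_rot: [-0.0, -0.672, 0.741, 0.0]
contact_force: [-1.5, 2.2, 5.4]
finger_gap: 10.0
grip_force: 12.0
```

```bash
python3 -m crank '{"travel":[[0,0,0],[0,0,0],[0,0,0],[0,0,-0.3],[0,0,-0.8],[0,0,-0.8],[0,0,-0.8],[0,0,0]],"rotation":[[0,0,0],[0,0,0],[0,0,0],[0,0,0],[0,0,0],[0,0,-0.745],[0,0,-0.745],[0,0,0]],"gripper":[-0.7,-0.5,-0.4,-0.4,-0.4,-0.35,-0.35,-0.35]}'
python3 -m crank '{"travel":[[-0.776,-0.37,0],[-0.776,-0.37,0],[-0.776,-0.37,0],[-0.776,-0.37,0],[-0.776,-0.37,0],[0,0,0],[0,0,0],[0,0,0]],"rotation":[[0,0,0],[0,0,0],[0,0,0],[0,0,0],[0,0,0],[0,0,0],[0,0,0],[0,0,0]],"gripper":[-0.3,-0.3,-0.3,-0.3,-0.3,-0.3,-0.3,-0.3]}'
python3 go.py 606.5 -272.8 42 0.022
python3 - <<'E'
from fit import *
im,d=cap('side');save(im,'side6.png',(160,100,340,265),3.6)
W=world('side',d);print(fitdisc(W,62,555,-391,43,-.097,2.1,zmin=37));print(fitdisc(W,46,608,-273,42,.022,2.1))
E
```

```text
time_s: 24.88
eef_pos: [555.2, -391.0, 124.6]
ee_rot: [-0.001, 0.715, -0.699, 0.002]
contact_force: [-0.1, 0.2, -0.9]
finger_gap: 28.5
grip_force: 0.0
time_s: 25.88
eef_pos: [606.2, -273.3, 121.2]
ee_rot: [0.0, 0.715, -0.7, -0.0]
contact_force: [0.5, -0.4, -0.1]
finger_gap: 30.8
grip_force: 0.0
t 25.875 pos [ 606.231 -273.306  121.23 ] gap 30.803972416441763 0.0 F [ 0.506 -0.449 -0.144] q [-0.131  0.421 -0.146  0.    -1.005  0.152]
yaw 0.021251226410494976 travel [-0.017 -0.01   2.641] travel after turn [-0.017 -0.009  2.641] rot [ 0.004  0.    -0.009]
(array([ 5.54569680e+02, -3.89496618e+02,  4.16000228e+01, -8.69575792e-02,
        3.27031826e-03]), 173, np.float64(0.8938455182880074))
(array([ 6.07755056e+02, -2.72898333e+02,  4.10706950e+01,  2.77854172e-02,
       -4.33968057e-03]), 87, np.float64(1.1174172214075393))
```

View pics/side6.png

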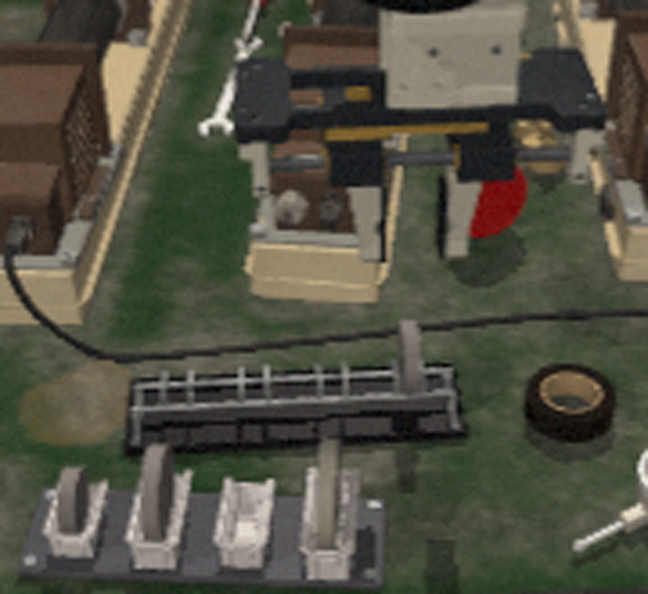

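Three stones are home; stone_46 (px 410,355) is the last one. Now I'll descend on it.

```bash
python3 -m crank '{"travel":[[-0.015,0,0.7],[0,0,0.8],[0,0,0.6],[0,0,0.35],[0,0,0.19],[0,0,0],[0,0,0]],"rotation":[[0,0,0],[0,0,0],[0,0,0],[0,0,0],[0,0,0],[0,0,0],[0,0,0]],"gripper":[-0.3,-0.3,-0.3,-0.3,-0.3,-0.3,-0.3]}'
python3 -m crank '{"travel":[[0,0,0],[0,0,0],[0,0,0],[0,0,0],[0,0,0],[0,0,0]],"rotation":[[0,0,0],[0,0,0],[0,0,0],[0,0,0],[0,0,0],[0,0,0]],"gripper":[-0.6,-0.75,-0.85,-1,-1,-1]}' 12
python3 go.py 505.9 -386 110 -0.097
```

```text
time_s: 26.8
eef_pos: [607.1, -272.3, 42.9]
ee_rot: [-0.0, 0.715, -0.699, 0.0]
contact_force: [-0.7, 1.0, 0.4]
finger_gap: 30.5
grip_force: 0.0
time_s: 27.55
eef_pos: [606.8, -272.2, 42.3]
ee_rot: [-0.0, 0.715, -0.699, 0.0]
contact_force: [0.2, 0.4, 1.8]
finger_gap: 9.6
grip_force: 12.0
t 27.55 pos [ 606.772 -272.225   42.338] gap 9.629378258275604 11.999415904283524 F [0.158 0.351 1.784] q [-0.129  0.5   -0.221  0.    -0.849  0.151]
yaw 0.022268407198782654 travel [ 3.717  3.445 -2.256] travel after turn [ 4.1    2.979 -2.255] rot [-0.003 -0.001  1.491]
```

```bash
python3 -m crank '{"travel":[[0,0,-0.6],[0,0,-0.9],[0,0,-0.9],[0.82,0.596,0],[0.82,0.596,0],[0.82,0.596,0],[0.82,0.596,0],[0.82,0.596,0]],"rotation":[[0,0,0],[0,0,0.745],[0,0,0.745],[0,0,0],[0,0,0],[0,0,0],[0,0,0],[0,0,0]],"gripper":[-1,-1,-1,-1,-1,-1,-1,-1]}'
python3 -m crank '{"travel":[[0,0,0],[0,0,0],[0,0,0]],"rotation":[[0,0,0],[0,0,0],[0,0,0]],"gripper":[-1,-1,-1]}'
python3 chk.py 46 0; python3 go.py 505.9 -386 35.3 -0.097
```

```text
time_s: 28.55
eef_pos: [505.2, -386.8, 115.4]
ee_rot: [0.0, -0.672, 0.741, -0.0]
contact_force: [-0.1, -0.2, 0.2]
finger_gap: 9.5
grip_force: 12.0
time_s: 28.92
eef_pos: [506.3, -385.5, 114.5]
ee_rot: [0.0, -0.672, 0.74, -0.0]
contact_force: [0.6, -0.2, -0.5]
finger_gap: 10.0
grip_force: 12.0
29 stone in side frame [ 507.212 -385.755  113.428   -0.093   -0.003] tcp [ 506.34  -385.524  114.525]
t 28.975 pos [ 506.326 -385.444  114.378] gap 9.716017653556174 11.99937030673027 F [-1.058  0.951 -0.511] q [-0.345  0.384 -0.222 -0.    -0.965  0.248]
yaw -0.09614906510972458 travel [0.02  0.013 2.636] travel after turn [0.02  0.012 2.636] rot [-0.003 -0.     0.011]
```

```bash
python3 -m crank '{"travel":[[-0.02,0.005,0.75],[0,0,0.75],[0,0,0.45],[0,0,0.2],[0,0,0.15],[0,0,0.12],[0,0,0.08],[0,0,0.05]],"rotation":[[0,0,0],[0,0,0],[0,0,0],[0,0,0],[0,0,0],[0,0,0],[0,0,0],[0,0,0]],"gripper":[-1,-1,-1,-1,-1,-1,-1,-1]}'
python3 -m crank '{"travel":[[0,0,0.02],[0,0,0.02],[0,0,0],[0,0,0]],"rotation":[[0,0,0],[0,0,0],[0,0,0],[0,0,0]],"gripper":[-1,-1,-1,-1]}'
```

```text
time_s: 29.98
eef_pos: [505.7, -385.5, 37.8]
ee_rot: [0.0, -0.672, 0.741, -0.0]
contact_force: [-0.3, 0.2, 0.2]
finger_gap: 9.8
grip_force: 12.0
time_s: 30.48
eef_pos: [505.7, -385.4, 36.5]
ee_rot: [0.0, -0.672, 0.741, -0.0]
contact_force: [0.4, 0.4, 0.3]
finger_gap: 10.2
grip_force: 12.0
```

```bash
python3 -m crank '{"travel":[[0,0,0.02],[0,0,0.02],[0,0,0],[0,0,0]],"rotation":[[0,0,0],[0,0,0],[0,0,0],[0,0,0]],"gripper":[-1,-1,-1,-1]}'
```

```text
time_s: 30.98
eef_pos: [505.7, -385.4, 35.4]
ee_rot: [0.0, -0.672, 0.741, -0.0]
contact_force: [-1.1, 0.6, 2.1]
finger_gap: 10.2
grip_force: 12.0
```

Down at home height. Now I'll release, back off upward and away, and check.

```bash
python3 -m crank '{"travel":[[0,0,0.01],[0,0,0],[0,0,0],[0,0,0],[0,0,-0.3],[0,0,-0.8],[0,0,-1],[0,0,-1]],"rotation":[[0,0,0],[0,0,0],[0,0,0],[0,0,0],[0,0,0],[0,0,0],[0,0,0],[0,0,0]],"gripper":[-0.8,-0.6,-0.45,-0.4,-0.4,-0.4,-0.4,-0.4]}'
python3 -m crank '{"travel":[[-0.9,0,-0.5],[-0.9,0,-0.5],[-0.9,0,-0.5],[-0.9,0,-0.5],[0,0,0],[0,0,0],[0,0,0]],"rotation":[[0,0,0],[0,0,0],[0,0,0],[0,0,0],[0,0,0],[0,0,0],[0,0,0]],"gripper":[-0.4,-0.4,-0.4,-0.4,-0.4,-0.4,-0.4]}'
python3 - <<'E'
from fit import *
im,d=cap('side');save(im,'side7.png',(120,110,340,275),3.5)
W=world('side',d)
for D,x,y,z in((38,411,-376,31),(54,459,-380,39),(46,507,-385,35),(62,555,-390,43)):print(D,fitdisc(W,D,x,y,z,-.097,2.1,zmin=34))
E
```

```text
time_s: 31.98
eef_pos: [505.7, -385.4, 129.5]
ee_rot: [0.0, -0.672, 0.741, -0.0]
contact_force: [-1.2, -0.9, -0.0]
finger_gap: 26.2
grip_force: 0.0
time_s: 32.85
eef_pos: [515.7, -278.4, 187.4]
ee_rot: [-0.0, -0.672, 0.741, 0.0]
contact_force: [-0.0, -0.8, -0.2]
finger_gap: 26.6
grip_force: 0.0
38 (array([ 4.10945364e+02, -3.75839016e+02,  2.92775876e+01, -8.66676837e-02,
       -3.20464905e-04]), 95, np.float64(0.910489434440094))
54 (array([ 4.59357623e+02, -3.79937556e+02,  3.76584134e+01, -9.68934513e-02,
       -5.99422438e-03]), 190, np.float64(0.7405182732442838))
46 (array([ 5.06709137e+02, -3.85076625e+02,  3.38132617e+01, -9.17344135e-02,
       -9.23814492e-05]), 125, np.float64(0.893897836928042))
62 (array([ 5.54509150e+02, -3.89106353e+02,  4.15506296e+01, -9.00180173e-02,
       -9.55337701e-03]), 179, np.float64(0.7713291543336878))
```

View pics/side7.png

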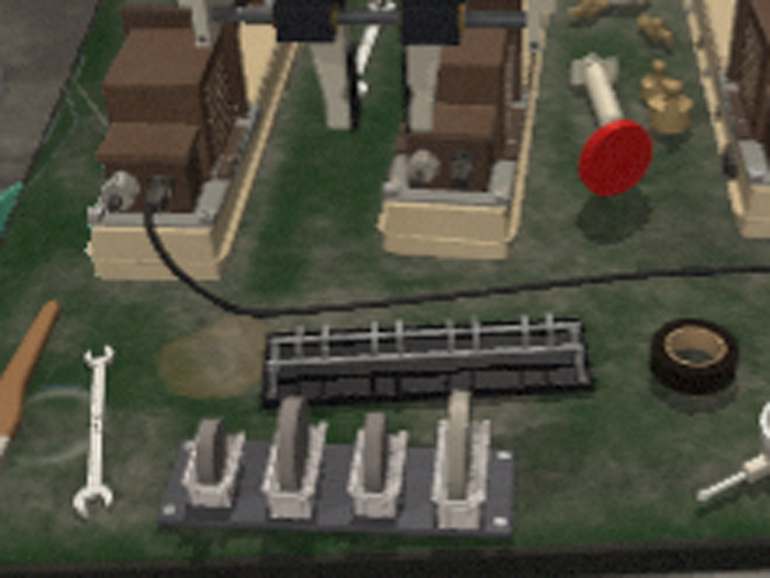

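All four stones are upright at home height (fits 29.3, 37.7, 33.8 and 41.6, plus the known 1.4 mm bias). The spanner (px 97,430) and the reel (px 695,355) are where they were.

```bash
python3 -c "
from bench import ctrl
print(ctrl.close_job())"
```

```text
the job is handed in; nothing more can be done
None
```

All four stones are on edge and fully down in their own cradles, the spanner and tape reel were left where they lay, and I handed the job in at about 33 s; the hand-in returned no verdict.

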